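# Close the clip-lid slide box

## Task

Close the slide storage box on the bench: swing its lid fully shut, then fold the three clip flaps on the lid's front, left and right edges down around the rim, one by one, until each has snapped home against the box wall. Push firmly enough for each clip to snap over but do not force anything: never press on the box, lid or clips with more than about 35 N. Leave the other things on the bench where they are.

Things in the scene. Friction and masses are not known exactly. Their poses are not given: they have to be found in the camera images.
- box: Grey open-topped slide storage box, fixed to the bench: 120 (its x) x 170 (its y) x 80 mm high, with a rack of glass slides inside. Origin: centre of its underside, on the bench. Its front (-x) faces roughly the robot; the lid's hinge is at its back (+x); z up.
- lid (a joint): White lid, 140 x 190 x 6 mm, overhanging the box walls by 10 mm, on a stiff hinge: it stays where it is left (2 to 6 N at its front edge moves it). Angle: 0 = shut flat, grows as the front edge rises. Axis parallel to the box's y at x = +66, z = 83 mm in the box frame. Shut, its top is 86 mm above the bench, the raised middle panel (100 x 150 mm, look only) 89 mm.
- lid_front (a point): Middle of the lid's top front edge, 136 mm from the lid's axis; it moves with the lid. A flap shoved inward while it still sticks far out can lever the lid up: fold it mostly down from above first, then push it in.
- clip_front (a joint): Grey clip flap hinged to the lid at the front side (box -x): plate 44 mm wide, 4 mm thick, reaching 30 mm from its hinge, which, lid shut, lies at x = -72 mm, y = 0, z = 83 mm in the box frame. Angle: 0 = home, hanging straight down by the box wall; 1.57 = level in the lid's plane. A weak spring holds it out at 0.9 to 2 unless caught. Home it meets a stop (gives about 1 mm per 5 N), its outer face 3 mm outside the hinge line.
- clip_front_edge (a point): Middle of the outer face of clip_front at its free edge, 30 mm from its hinge; 53 mm above the bench when home. Closing (lid shut), the flap meets a springy roller catch on the box wall at about 0.35 rad, must be pushed in past it (roughly 12 to 20 N near the free edge), snaps over at about 0.2 and stays at about 0.
- clip_left (a joint): Grey clip flap hinged to the lid at the box's +y side: plate 44 mm wide, 4 mm thick, reaching 30 mm from its hinge, which, lid shut, lies at x = 0, y = +97 mm, z = 83 mm in the box frame. Angle: 0 = home, hanging straight down by the box wall; 1.57 = level in the lid's plane. A weak spring holds it out at 0.9 to 2 unless caught. Home it meets a stop (gives about 1 mm per 5 N), its outer face 3 mm outside the hinge line.
- clip_left_edge (a point): Middle of the outer face of clip_left at its free edge, 30 mm from its hinge; 53 mm above the bench when home. Closing (lid shut), the flap meets a springy roller catch on the box wall at about 0.35 rad, must be pushed in past it (roughly 12 to 20 N near the free edge), snaps over at about 0.2 and stays at about 0.
- clip_right (a joint): Grey clip flap hinged to the lid at the box's -y side: plate 44 mm wide, 4 mm thick, reaching 30 mm from its hinge, which, lid shut, lies at x = 0, y = -97 mm, z = 83 mm in the box frame. Angle: 0 = home, hanging straight down by the box wall; 1.57 = level in the lid's plane. A weak spring holds it out at 0.9 to 2 unless caught. Home it meets a stop (gives about 1 mm per 5 N), its outer face 3 mm outside the hinge line.
- clip_right_edge (a point): Middle of the outer face of clip_right at its free edge, 30 mm from its hinge; 53 mm above the bench when home. Closing (lid shut), the flap meets a springy roller catch on the box wall at about 0.35 rad, must be pushed in past it (roughly 12 to 20 N near the free edge), snaps over at about 0.2 and stays at about 0.
- reagent: Bystander, loose, to be left alone: amber bottle 130 mm tall, 54 mm across, behind the box. Origin: centre of its underside.
- oil: Bystander, loose, to be left alone: small amber bottle 60 mm tall, 32 mm across, behind the box. Origin: centre of its underside.
- beaker: Bystander, loose, to be left alone: glass beaker 85 mm tall, 68 mm across, behind the box. Origin: centre of its underside.
- dish: Bystander, loose, to be left alone: glass dish 90 mm across, 16 mm high, to the left of the box. Origin: centre of its underside.
- slidepack: Bystander, loose, to be left alone: cardboard pack 85 x 32 x 28 mm, to the right of the box. Origin: centre of its underside.
- marker: Bystander, loose, to be left alone: black marker pen 14 mm thick, 124 mm long, lying on the right. Origin: centre of its underside.
Things that resemble listed ones, but are neither listed nor needed, are in the scene too. Leave any orange look-alike of the box alone.

How it is judged:
On the way, in this order (a step that is already met when the one before it is completed fails the run):
1. the lid is shut while no clip is home yet (value of joint lid below 0.03 rad and value of joint each of clip_front, clip_left, clip_right above 0.3 rad), for 0.1 s.
2. a first clip is home (value of joint any of clip_front, clip_left, clip_right below 0.1 rad), for 0.2 s.
3. two clips are home ((value of joint each of clip_front, clip_left below 0.1 rad or value of joint each of clip_front, clip_right below 0.1 rad or value of joint each of clip_left, clip_right below 0.1 rad)), for 0.2 s.
4. all three clips are home (value of joint each of clip_front, clip_left, clip_right below 0.1 rad), for 0.2 s.
At the end, for the whole second after the job is handed in: The lid is shut (joint below 0.03 rad) and all three clips are snapped home (each joint below 0.1 rad), at rest; the bystanders are where they were (within 25 mm) (all of step 4 and value of joint lid below 0.03 rad and velocity of joint lid below 0.05 rad/s and velocity of joint each of clip_front, clip_left, clip_right below 0.1 rad/s); the robot touches nothing.
It fails at once if the robot presses on the box, its lid or a clip with more than 40 N (contact force between any of the fingers, the arm and box above 40 N).
It fails at once if a bystander is moved more than 25 mm or tipped over (distance of any of reagent, oil, beaker, dish, slidepack, marker from where it was at the start of the episode above 0.025 m or angle between any of reagent, oil, beaker, dish, slidepack's own z axis and vertical above 0.5 rad).
It also fails if it takes over 61 s, if anything falls off the work surface, if the arm or the gripper's body presses on something with over 40 N, if the wrist force passes 120 N, or if a joint passes its speed limit or range.

## Robot

A 6-joint arm with a two-finger parallel gripper is mounted at the origin on the work surface. World frame = base frame: x ahead of the robot, y to its left, z up, the work surface at z = 0. Lengths are in m, angles in rad, forces in N, time in s.
With the tool pointing down it reaches from about 0.35 to 0.775 m from the base axis. Payload 5.5 kg.
Tool frame: the origin (TCP) lies midway between the tips of the shut fingers; the grasp point (between the pads) lies 19 mm behind it; x points along the fingers, y is the direction in which the jaws open and shut, and the axes are right-handed (so a half turn about x gives the same grasp; the last joint's range is limited). The gripper opens to 85 mm and grips with 20 to 120 N. Pads are 22 mm wide; open, the fingers measure 114 mm over their backs; the gripper's body (76 mm by 85 mm) begins 54 mm behind the grasp point. The pads swing forward as they close: fully open they stand 13 mm farther back than shut.
Start: joints at [1.187, 0.313, 0.046, 1.304, 0, 1.431], TCP at [0.139, 0.558, 0.231] pointing down, gripper open.
Joint ranges: [-2.76, 2.76], [-0.86, 1.69], [-1.03, 1.26], [-2.2, 2.34], [-1.47, 1.5], [-3.14, 3.14]. Speed limits (rad/s): [2.57, 2.57, 3.14, 3.14, 3.14, 3.14].

## Interface

Orientations are given as a unit quaternion [w, x, y, z].
In Python, from workcell import env, optics, order, models gives the robot as it stands. The module is installed in compiled form; this text tells all that it offers.
- The arm moves only by the tool servo_tool, never from a script. Its argument "moves" is a list of rows, each a list of 5 numbers: the shift along the tool's x, y, z in cm, then the turn about the tool's x in rad, then the closure, from -1 (fully open) to 1 (shut). A call has exactly 10 rows; each row shifts and turns the commanded pose from where the row before left it, along the tool's axes as they then stand; what a row does not reach is not made up. A row lasts 1/8 s, in which the tool goes at most 62.5 mm and 10.7 degrees, less where a joint would pass 70% of its speed; a pose out of reach is approached as far as the arm can. A call is refused whole if a number of a shift passes 6.25 or a number of a turn 0.188, either way. A call with a gripper value outside its range is refused whole. The fingers move at their own pace and stop on an object; "grip_force" is the grip in N (left out, the last holds). Time passes only in rows, so rows that do not move let the fingers close, or fill a call up. It gives the time, the measured TCP pose, the force and the opening at its end, in the units of the state.
- env.get_state(): the state, without advancing time (a new reading comes with each control period).
- optics.read_camera(name): name is "scene" or "top" or "wrist"; returns a dict with "pixels" (480x640x3 uint8, blue, green, red), "vertical_fov" (degrees; the focal length in pixels is half the picture's height over the tangent of half this angle, whatever the lens; pixels are square), "cx", "cy" (the principal point, pixels), "extrinsics" (4x4, takes a point from world to camera coordinates). Camera axes: x right, y up, looking along -z (the intrinsics and any distortion apply to the point x, -y, -z); pixel columns grow to the right and rows downward; lengths in m; the calibration is good to about 2 mm. A picture is of the moment at which its call begins. There is no depth.
- order.hand_in(): hands the job in, once; it reports no verdict.
Trained networks look in a picture, given as the dict that the camera call returned (one of the last four; its "shot" number tells which), for a name from the list of things; names that differ only in an ending like _2 or _b are one class to them, and where a whole thing is asked for, a point or a joint stands for the part that bears it (a point fixed in the world has none). Each returns a list of dicts, best first, with "conf" (0 to 1); they miss things now and then, are a little off and sometimes report something else, mostly with a low value. They report only what shows in the picture. A call takes as long as a camera call. They do not tell look-alikes from the thing itself.
- models.outline_of(name, picture): "pixels" (480x640 bool, what is visible of it) and "location" ([column, row] in pixels, amid what is visible of it).
- models.pinpoint(name, picture): "location" ([column, row] in pixels: a listed point, or the origin of a listed thing).
The state is a dict: "clock": time; "joint_pos": joint angles; "qvel": joint speeds; "tau": joint torques, N m; "tcp_pos": TCP position; "orientation": TCP orientation; "wrist_force": force on the tool from outside, world axes, zero at the start; "ft_torque": the same for the moment, N m; "finger_gap": finger opening in m.
Only numpy, scipy, OpenCV 4.12 (cv2) and the standard library are available. Lean on these libraries where they do the work, as an engineer would, in place of code of your own. Each camera call takes 0.05 s, during which the arm holds its last target.

## Working session

There is one attempt and no reset: what is moved stays moved. The work goes in short steps, Python scripts to look and compute and a tool call to move; the robot and the scene stay as the last step left them, time stands still between calls to the robot, and variables do not carry over. Pictures are saved under pics/ and viewed, and the job is handed in when it is done.

Besides the shell and the picture viewer there is one more tool, called after "Request:" as name(argument=value, ...), one argument or row to a line, values as JSON. servo_tool: Moves the arm, as the interface text tells. Its arguments: {"type":"object","properties":{"moves":{"type":"array"},"grip_force":{"type":"number"}},"required":["moves"]}

```bash
mkdir -p pics
python3 - <<'E'
from workcell import env, optics, models
import cv2,numpy as np
s=env.get_state()
for k,v in s.items(): print(k,np.round(v,4))
for n in ["scene","top"]:
    p=optics.read_camera(n); cv2.imwrite(f"pics/{n}0.png",p["pixels"])
    print(n,p["vertical_fov"],p["cx"],p["cy"],p.keys()); print(np.round(p["extrinsics"],4).tolist())
    for t in ["box","lid_front","clip_front_edge","clip_left_edge","clip_right_edge","reagent","oil","beaker","dish","slidepack","marker"]:
        r=models.pinpoint(t,p); print(t,[(np.round(q["location"],1).tolist(),round(q["conf"],2)) for q in r[:3]])
E
```

```text
clock 0.0
joint_pos [1.1874 0.314  0.045  1.3036 0.     1.4312]
qvel [-0.0003  0.0005  0.0001  0.0001 -0.0013  0.0014]
tau [ 6.0000e-04 -4.8063e+01  2.9853e+01  1.9300e-02  0.0000e+00  0.0000e+00]
tcp_pos [0.1386 0.5575 0.2304]
orientation [ 0.7017  0.0853  0.702  -0.0866]
wrist_force [-0.8465  0.6553  0.8234]
ft_torque [0.0523 0.005  0.0223]
finger_gap 0.0853
scene 48.52563506497833 320.09523899112236 232.10689685003524 dict_keys(['pixels', 'vertical_fov', 'cx', 'cy', 'extrinsics', 'shot'])
[[-0.4163, 0.9091, -0.0135, 0.1743], [-0.6122, -0.2692, 0.7435, 0.2493], [0.6723, 0.3178, 0.6686, -1.4679], [0.0, 0.0, 0.0, 1.0]]
box [([242.9, 274.4], 0.87), ([256.8, 161.0], 0.64), ([112.5, 259.8], 0.52)]
lid_front [([237.6, 196.6], 0.94), ([268.8, 118.2], 0.64), ([241.2, 274.3], 0.26)]
clip_front_edge [([242.3, 180.1], 0.68)]
clip_left_edge [([298.6, 242.1], 0.83), ([291.2, 152.7], 0.66)]
clip_right_edge [([169.8, 220.0], 0.66)]
reagent [([170.3, 332.2], 0.89), ([209.1, 320.9], 0.68), ([362.2, 315.6], 0.17)]
oil [([211.8, 320.9], 0.54)]
beaker [([236.2, 348.6], 0.88)]
dish [([364.0, 311.3], 0.
[... 175 characters left out ...]
 'cy', 'extrinsics', 'shot'])
[[-0.0255, -0.9997, 0.0014, 0.0362], [0.99, -0.0251, 0.1391, -0.493], [-0.139, 0.0049, 0.9903, -1.2155], [0.0, 0.0, 0.0, 1.0]]
box [([377.6, 199.6], 0.61), ([467.5, 373.4], 0.55)]
lid_front [([476.0, 412.4], 0.85), ([388.6, 201.8], 0.56)]
clip_front_edge [([398.3, 217.4], 0.9), ([470.4, 415.8], 0.56)]
clip_left_edge [([318.3, 193.5], 0.84), ([420.2, 377.8], 0.42)]
clip_right_edge [([445.9, 165.4], 0.72), ([517.3, 372.8], 0.44)]
reagent [([392.7, 121.2], 0.84), ([370.7, 139.8], 0.52)]
oil [([370.2, 137.8], 0.49)]
beaker [([443.1, 165.7], 0.75)]
dish [([249.1, 203.2], 0.67)]
slidepack [([499.5, 162.4], 0.82), ([368.4, 141.7], 0.32)]
marker [([474.8, 270.0], 0.54)]
```

View pics/scene0.png

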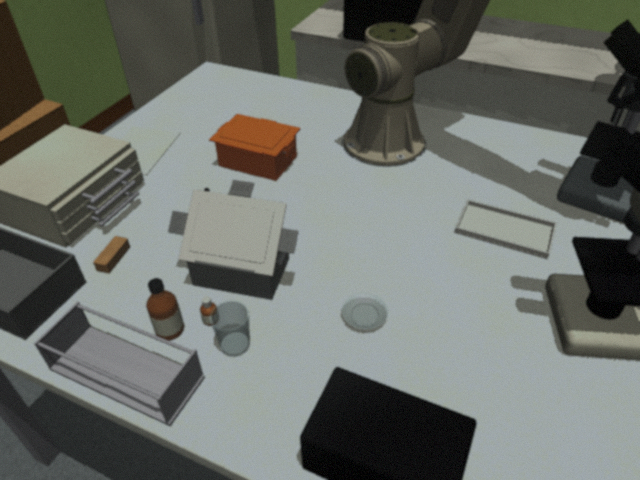

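View pics/top0.png

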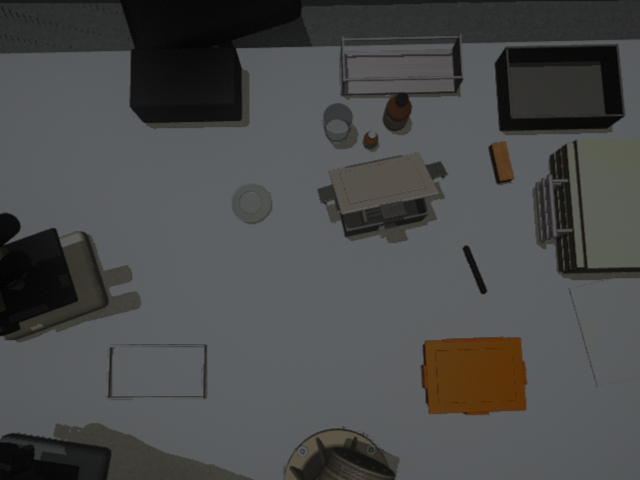

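Run:
```python
import cv2
a=cv2.imread("pics/top0.png")[140:260,300:460]; b=cv2.imread("pics/scene0.png")[165:305,155:315]
for n,i in(("t",a),("s",b)):
    i=cv2.resize(i,None,fx=5,fy=4 if 0 else 5,interpolation=cv2.INTER_CUBIC)[:600]
    i=cv2.convertScaleAbs(i,alpha=1.5); cv2.imwrite(f"pics/z{n}0.png",i)
```

```text
(no output)
```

View pics/zt0.png

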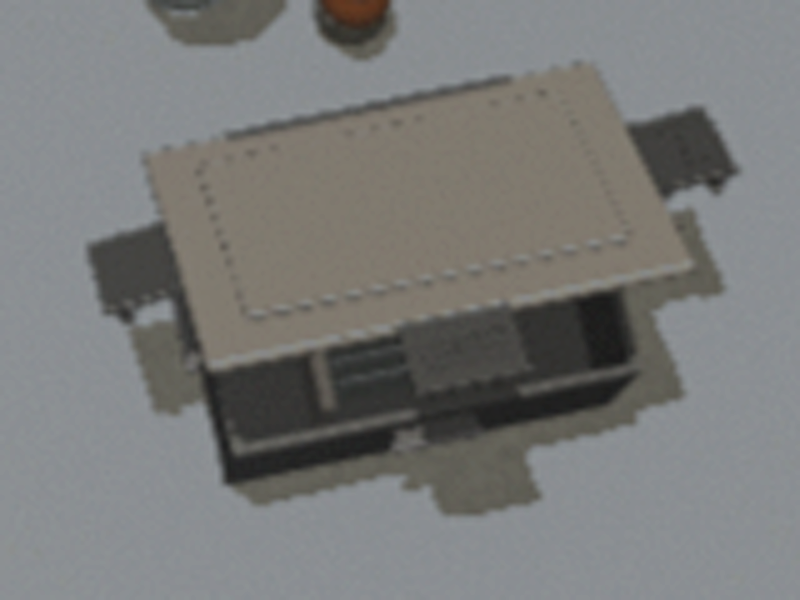

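View pics/zs0.png

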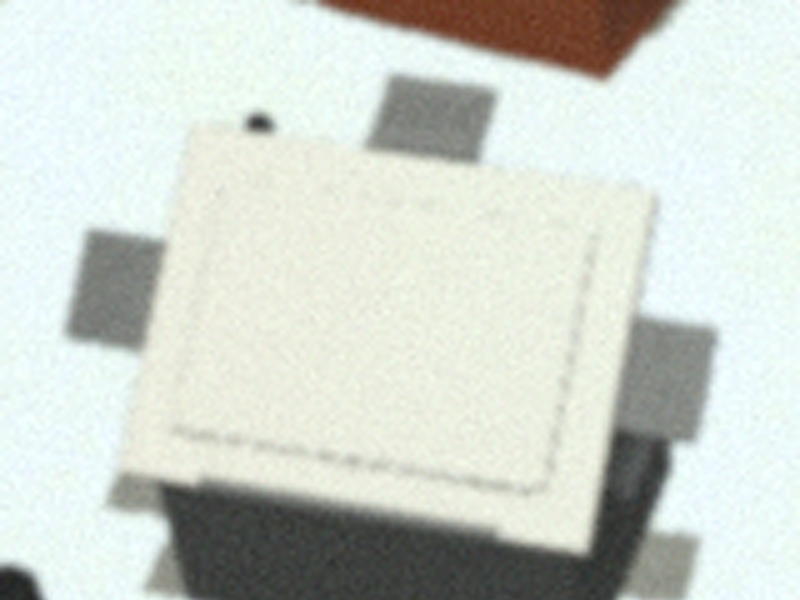

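```bash
cat > h.py <<'E'
import numpy as np,cv2
def proj(p,W):
    W=np.atleast_2d(W);E=np.array(p["extrinsics"]);f=240/np.tan(np.radians(p["vertical_fov"])/2)
    c=W@E[:3,:3].T+E[:3,3]; return np.c_[p["cx"]+f*c[:,0]/-c[:,2],p["cy"]+f*(-c[:,1])/-c[:,2]]
def boxw(q,P):
    x,y,a=q[:3];P=np.atleast_2d(P);c,s=np.cos(a),np.sin(a)
    return P@np.array([[c,s,0],[-s,c,0],[0,0,1]])+[x,y,0]
def lidb(th,P): # lid-shut box coords -> box coords
    P=np.atleast_2d(P);d=P-[.066,0,.083];c,s=np.cos(th),np.sin(th)
    return np.c_[.066+d[:,0]*c+d[:,2]*s,P[:,1],.083-d[:,0]*s+d[:,2]*c]
def ray(p,uv,z):
    E=np.array(p["extrinsics"]);f=240/np.tan(np.radians(p["vertical_fov"])/2)
    d=E[:3,:3].T@np.array([(uv[0]-p["cx"])/f,-(uv[1]-p["cy"])/f,-1]);o=-E[:3,:3].T@E[:3,3]
    return o+d*(z-o[2])/d[2]
LC=np.array([[-.07,-.095,.086],[-.07,.095,.086],[.07,.095,.086],[.07,-.095,.086]])
E
cat > fit.py <<'E'
from h import *
from workcell import env,optics,models
from scipy.optimize import least_squares
S=optics.read_camera("scene");T=optics.read_camera("top")
ut=np.array([[690,268],[212,366],[148,155],[595,65]])/5+[300,140]-.4
us=np.array([[195,125],[655,192],[588,553],[125,472]])/5+[155,165]-.4
bt=np.array([[228,482]])/5+[300,140]-.4
def r(q):
    W=boxw(q,lidb(q[3],LC)); B=boxw(q,[[-.06,.085,0]])
    return np.r_[(proj(T,W)-ut).ravel(),(proj(S,W)-us).ravel(),(proj(T,B)-bt).ravel()]
s=least_squares(r,[.6,-.08,.1,1.],loss="soft_l1");print(s.x,np.round(r(s.x),1))
q=s.x
for nm,P in dict(lidF=[-.07,0,.086]).items(): print(nm,boxw(q,lidb(q[3],P)),proj(T,boxw(q,lidb(q[3],P))),proj(S,boxw(q,lidb(q[3],P))))
print("box",proj(T,boxw(q,[0,0,0])),proj(S,boxw(q,[0,0,0])))
for n,uv,z in[("reagent",(170.3,332.2),0),("oil",(211.8,320.9),0),("beaker",(236,348),0),("dish",(364,311),0),("pack",(113.4,259.3),0)]: print(n,ray(S,uv,z))
print("marker",ray(T,(474.8,270),.007), "packT",ray(T,(500,162),.0),ray(T,(249,203),0))
for e,z in((  (465,247),.007),((486,291),.007)): print(ray(T,e,z))
np.save("q.npy",q)
E
python3 fit.py
```

```text
[ 0.58469082 -0.10323104  0.1815231   0.67206286] [ 1.4 -0.  -1.   0.6 -1.  -0.5 -0.4 -0.9 -0.4 -1.2  0.7 -0.6 -0.5  0.3
 -2.4 -0.4 -0.5  0.8]
lidF [[ 0.54676683 -0.11019174  0.17002143]] [[390.09992001 203.25464605]] [[238.91771475 195.27754454]]
box [[376.96584765 202.25122687]] [[241.77733945 270.9631809 ]]
reagent [ 0.77527733 -0.14386705  0.        ]
oil [ 0.72120307 -0.0876837   0.        ]
beaker [ 0.75578994 -0.01315623  0.        ]
dish [0.58146137 0.16735222 0.        ]
pack [ 0.66620148 -0.37283891  0.        ]
marker [ 0.4305079  -0.30571798  0.007     ] packT [ 0.66824285 -0.37786457  0.        ] [0.59006518 0.17589487 0.        ]
[ 0.48054359 -0.28772974  0.007     ]
[ 0.38516909 -0.32676171  0.007     ]
```

```bash
cat > go.py <<'E'
import sys
from h import *
from workcell import env
from scipy.spatial.transform import Rotation as R
q=np.load("q.npy")
def st():
    s=env.get_state();w=s["orientation"];r=R.from_quat([w[1],w[2],w[3],w[0]]).as_matrix()
    return s,r
def binv(P): return boxw([0,0,-q[2]],np.array(P)-[q[0],q[1],0])[0]
if __name__=="__main__":
    s,r=st();np.set_printoptions(precision=4,suppress=True)
    bR=np.array([[np.cos(q[2]),np.sin(q[2]),0],[-np.sin(q[2]),np.cos(q[2]),0],[0,0,1]])
    print("t",s["clock"],"tcp box mm",binv(s["tcp_pos"])*1000,"wf box",bR@s["wrist_force"],"j6",s["joint_pos"][5])
    print("tool axes in box (cols)\n",bR@r)
    a=sys.argv[1:]
    for k in range(0,len(a),3):
        P=boxw(q,np.array(a[k:k+3],float)/1000)[0]; print("to",a[k:k+3],"world",P,"tool cm",r.T@(P-s["tcp_pos"])*100)
E
python3 go.py -10 0 200
python3 - <<'E'
from go import *
from workcell import optics
T=optics.read_camera("top")
for uv in((100,300),(20,215),(60,232),(130,268)):
  for z in(0,.2):print(uv,z,ray(T,uv,z))
E
```

```text
t 1.3 tcp box mm [-319.14    730.8775  231.3075] wf box [-0.3072  0.1716  1.0686] j6 1.4311629784205324
tool axes in box (cols)
 [[ 0.      0.4126  0.9109]
 [ 0.0001  0.9109 -0.4126]
 [-1.      0.0001  0.    ]]
to ['-10', '0', '200'] world [ 0.5749 -0.105   0.2   ] tool cm [  3.1284 -53.8203  58.3171]
(100, 300) 0 [0.38732752 0.49515448 0.        ]
(100, 300) 0.2 [0.37675431 0.42200172 0.2       ]
(20, 215) 0 [0.576022  0.6736754 0.       ]
(20, 215) 0.2 [0.53578361 0.57245688 0.2       ]
(60, 232) 0 [0.53636836 0.58548884 0.        ]
(60, 232) 0.2 [0.50236403 0.49813437 0.2       ]
(130, 268) 0 [0.45421692 0.43256366 0.        ]
(130, 268) 0.2 [0.43312784 0.36925097 0.2       ]
```

Request:
servo_tool(
  moves=[
    [0,0,0,-0.142,1],
    [0,0,0,-0.142,1],
    [0,0,0,-0.141,1],
    [0,-5.5,2.2,0,1],
    [0,-5.5,2.2,0,1],
    [0,-5.5,2.2,0,1],
    [0,-5.5,2.2,0,1],
    [0,-5.5,2.2,0,1],
    [0,-5.5,2.2,0,1],
    [0,-5.5,2.2,0,1],
  ],
  grip_force=100,
)

```text
clock: 2.6
tcp_pos: [0.3606, 0.2055, 0.2317]
orientation: [0.705, -0.064, 0.704, 0.064]
wrist_force: [1.2, 0.5, 0.3]
finger_gap: -0.0
```

```bash
python3 go.py -8 0 190
```

```text
t 2.6 tcp box mm [-164.7243  344.0964  231.6751] wf box [1.3007 0.2231 0.3248] j6 0.14245931745870558
tool axes in box (cols)
 [[ 0.0014  0.0001  1.    ]
 [ 0.0003  1.     -0.0001]
 [-1.      0.0003  0.0014]]
to ['-8', '0', '190'] world [ 0.5768 -0.1047  0.19  ] tool cm [  4.1785 -34.4098  15.6692]
```

Request:
servo_tool(
  moves=[
    [0,-4.9,2.24,0,1],
    [0,-4.9,2.24,0,1],
    [0,-4.9,2.24,0,1],
    [0,-4.9,2.24,0,1],
    [0,-4.9,2.24,0,1],
    [0,-4.9,2.24,0,1],
    [0,-4.9,2.24,0,1],
    [1.5,0,0,0,1],
    [1.5,0,0,0,1],
    [1.2,0,0,0,1],
  ],
)

```text
clock: 3.85
tcp_pos: [0.5745, -0.1007, 0.188]
orientation: [0.704, -0.064, 0.705, 0.065]
wrist_force: [0.1, 1.1, -0.7]
finger_gap: -0.0001
```

```bash
python3 go.py -10 0 160
python3 - <<'E'
from workcell import optics
import cv2
p=optics.read_camera("scene");cv2.imwrite("pics/scene1.png",p["pixels"])
E
```

```text
t 3.85 tcp box mm [ -9.5346   4.3349 188.0423] wf box [ 0.3405  1.0595 -0.6918] j6 -0.49371140882588355
tool axes in box (cols)
 [[-0.0014 -0.001   1.    ]
 [ 0.0011  1.      0.001 ]
 [-1.      0.0011 -0.0014]]
to ['-10', '0', '160'] world [ 0.5749 -0.105   0.16  ] tool cm [ 2.8038 -0.4365 -0.043 ]
```

View pics/scene1.png

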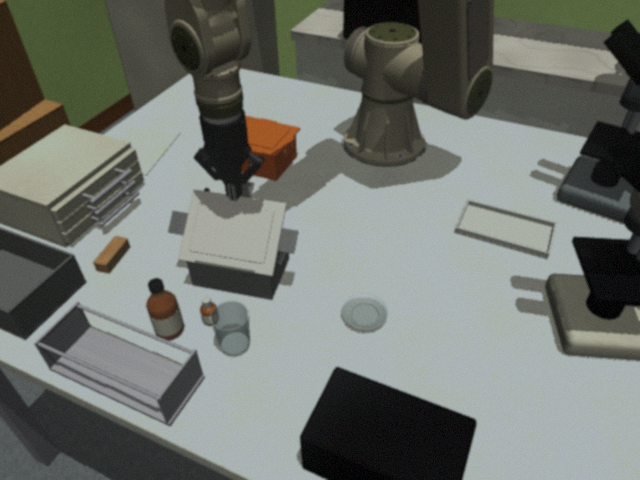

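Run:
```python
from go import *
from workcell import optics
import cv2
s,_=st()
for n in("scene","top"):
    p=optics.read_camera(n);print(n,proj(p,s["tcp_pos"]),proj(p,s["tcp_pos"]+[0,0,.07]));i=p["pixels"].copy()
    i=i[100:300,120:340] if n=="scene" else i[120:280,280:480]
    cv2.imwrite(f"pics/{n}2.png",cv2.resize(cv2.convertScaleAbs(i,alpha=1.4),None,fx=3,fy=3,interpolation=cv2.INTER_CUBIC))
```

```text
scene [[234.84482316 197.79534089]] [[230.07632709 166.68800365]]
top [[385.31224699 187.33309852]] [[389.72047843 178.08929089]]
```

View pics/scene2.png

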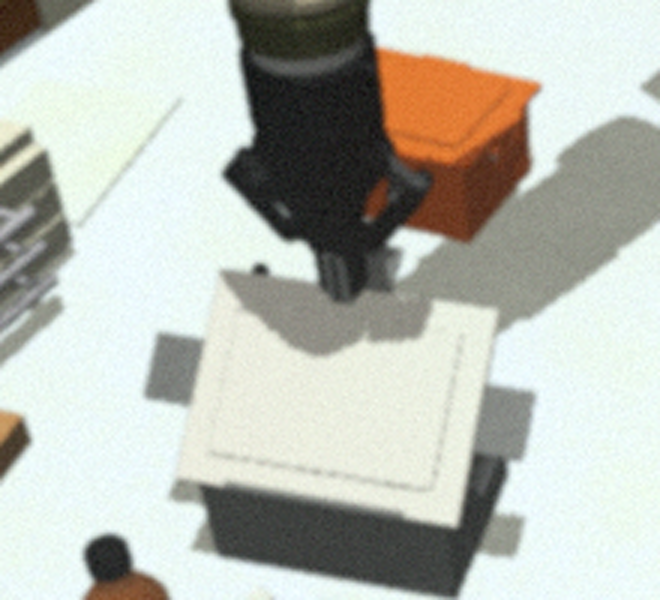

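View pics/top2.png

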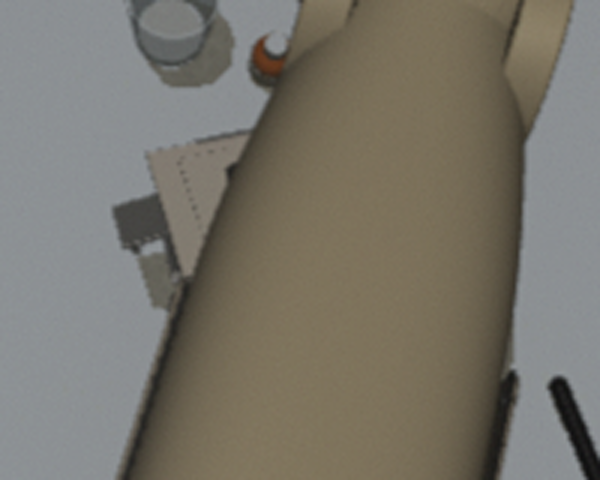

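Request:
servo_tool(
  moves=[
    [0.8,-0.1,0,0,1],
    [0.8,-0.1,0,0,1],
    [0.8,-0.1,0,0,1],
    [0.6,-0.1,0,0,1],
    [0.6,0,-0.1,0,1],
    [0.6,0,-0.1,0,1],
    [0.6,0,-0.1,0,1],
    [0.6,0,-0.1,0,1],
    [0.6,0,-0.1,0,1],
    [0.6,0,-0.1,0,1],
  ],
)

```text
clock: 5.25
tcp_pos: [0.5702, -0.107, 0.1228]
orientation: [0.704, -0.064, 0.704, 0.064]
wrist_force: [-1.1, 0.0, 4.3]
finger_gap: -0.0001
```

```bash
python3 go.py -35 0 87
```

```text
t 5.25 tcp box mm [-14.9002  -1.1406 122.8229] wf box [-1.0779  0.2152  4.2776] j6 -0.5049853651369446
tool axes in box (cols)
 [[-0.0004  0.0004  1.    ]
 [ 0.0002  1.     -0.0004]
 [-1.      0.0002 -0.0004]]
to ['-35', '0', '87'] world [ 0.5503 -0.1095  0.087 ] tool cm [ 3.5831  0.1127 -2.0086]
```

Request:
servo_tool(
  moves=[
    [0.4,0,-0.3,0,1],
    [0.4,0,-0.3,0,1],
    [0.4,0,-0.3,0,1],
    [0.4,0,-0.3,0,1],
    [0.4,0,-0.3,0,1],
    [0.4,0,-0.2,0,1],
    [0.4,0,-0.2,0,1],
    [0.3,0,-0.1,0,1],
    [0.2,0,0,0,1],
    [0.1,0,0,0,1],
  ],
)

```text
clock: 6.5
tcp_pos: [0.5504, -0.1107, 0.089]
orientation: [0.704, -0.064, 0.705, 0.064]
wrist_force: [0.1, -1.2, 3.7]
finger_gap: 0.0002
```

```bash
python3 go.py -35 0 86
```

```text
t 6.5 tcp box mm [-35.119   -1.116   88.9902] wf box [-0.0876 -1.253   3.7134] j6 -0.5222985178490843
tool axes in box (cols)
 [[-0.0011  0.0005  1.    ]
 [ 0.0002  1.     -0.0005]
 [-1.      0.0002 -0.0011]]
to ['-35', '0', '86'] world [ 0.5503 -0.1095  0.086 ] tool cm [0.299  0.1115 0.0122]
```

Request:
servo_tool(
  moves=[
    [0.1,0,0,0,1],
    [0.1,0,0,0,1],
    [0.05,0,0,0,1],
    [0.05,0,0,0,1],
    [0.05,0,0,0,1],
    [0,0,0,0,1],
    [0,0,0,0,1],
    [0,0,0,0,1],
    [0,0,0,0,1],
    [0,0,0,0,1],
  ],
)

```text
clock: 7.75
tcp_pos: [0.5503, -0.1107, 0.086]
orientation: [0.704, -0.064, 0.705, 0.064]
wrist_force: [-3.4, -0.7, 5.9]
finger_gap: 0.0
```

```bash
python3 go.py
```

```text
t 7.75 tcp box mm [-35.196   -1.121   86.0385] wf box [-3.5051 -0.0577  5.8582] j6 -0.522350678642831
tool axes in box (cols)
 [[-0.0009  0.0004  1.    ]
 [ 0.      1.     -0.0004]
 [-1.      0.     -0.0009]]
```

Request:
servo_tool(
  moves=[
    [0.05,0,0,0,1],
    [0,0,0,0,1],
    [0.05,0,0,0,1],
    [0,0,0,0,1],
    [0.05,0,0,0,1],
    [0,0,0,0,1],
    [0,0,0,0,1],
    [0,0,0,0,1],
    [0,0,0,0,1],
    [0,0,0,0,1],
  ],
)

```text
clock: 9.0
tcp_pos: [0.5503, -0.1107, 0.0859]
orientation: [0.704, -0.064, 0.704, 0.064]
wrist_force: [-6.6, -0.3, 15.5]
finger_gap: -0.0005
```

```bash
python3 go.py
```

```text
t 9.0 tcp box mm [-35.1503  -1.1604  85.9191] wf box [-6.5608  0.9001 15.511 ] j6 -0.5223447829126999
tool axes in box (cols)
 [[-0.0002  0.0004  1.    ]
 [-0.0006  1.     -0.0004]
 [-1.     -0.0006 -0.0002]]
```

Request:
servo_tool(
  moves=[
    [-1,0,0,0,1],
    [-2,0,0,0,1],
    [-2,0,0,0,1],
    [0,3,0.8,0,1],
    [0,3,0.8,0,1],
    [0,3,0.8,0,1],
    [0,3,0.8,0,1],
    [0,0.9,0.3,0,1],
    [0,0,0,0,1],
    [0,0,0,0,1],
  ],
)

```text
clock: 10.25
tcp_pos: [0.5621, 0.0218, 0.1342]
orientation: [0.704, -0.064, 0.704, 0.064]
wrist_force: [-0.5, 0.0, 0.4]
finger_gap: -0.0002
```

```bash
python3 go.py
cat > pic.py <<'E'
from go import *
from workcell import optics
import cv2,sys
k=sys.argv[1]
for n in("scene","top"):
    p=optics.read_camera(n);i=p["pixels"].copy()
    for th in (0.,):
        for u in proj(p,boxw(q,lidb(th,LC))): 
            if len(sys.argv)>2: cv2.circle(i,tuple(int(round(v)) for v in u),1,(0,0,255),-1)
    i=i[150:310,140:340] if n=="scene" else i[140:280,290:470]
    cv2.imwrite(f"pics/{n}{k}.png",cv2.resize(cv2.convertScaleAbs(i,alpha=1.4),None,fx=3.6,fy=3.6,interpolation=cv2.INTER_CUBIC))
E
python3 pic.py 3 1
```

```text
t 10.25 tcp box mm [  0.324  127.0186 134.1711] wf box [-0.5334  0.1185  0.3786] j6 -0.284314526100004
tool axes in box (cols)
 [[-0.0002  0.0011  1.    ]
 [-0.0001  1.     -0.0011]
 [-1.     -0.0001 -0.0002]]
```

View pics/scene3.png

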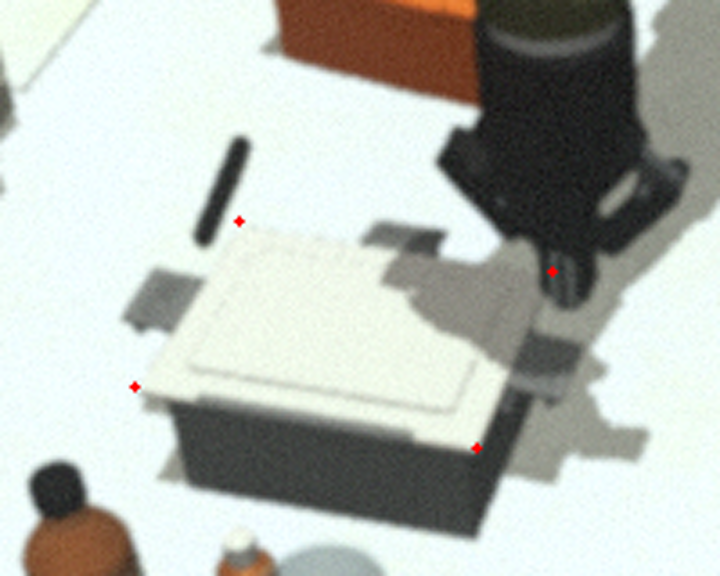

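View pics/top3.png

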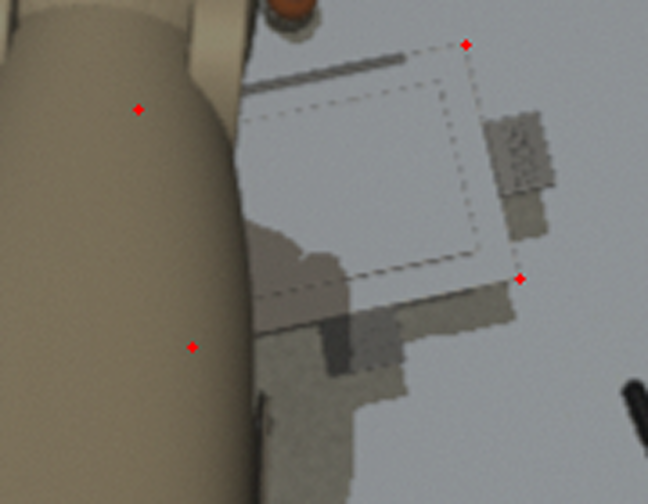

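Request:
servo_tool(
  moves=[
    [1.5,0.1,0,0,1],
    [1.2,0,0,0,1],
    [0.8,0,0,0,1],
    [0.7,0,0,0,1],
    [0.7,0,0,0,1],
    [0.7,0,0,0,1],
    [0.7,0,0,0,1],
    [0.7,0,0,0,1],
    [0.6,0,0,0,1],
    [0.5,0,0,0,1],
  ],
)

```text
clock: 11.6
tcp_pos: [0.5618, 0.0236, 0.0529]
orientation: [0.704, -0.064, 0.704, 0.064]
wrist_force: [0.1, 0.8, 1.6]
finger_gap: 0.0002
```

```bash
python3 go.py; python3 pic.py 4
```

```text
t 11.6 tcp box mm [  0.4357 128.9189  52.9434] wf box [0.2745 0.7692 1.6144] j6 -0.28215178867985585
tool axes in box (cols)
 [[ 0.0001  0.0002  1.    ]
 [ 0.0003  1.     -0.0002]
 [-1.      0.0003  0.0001]]
```

View pics/scene4.png

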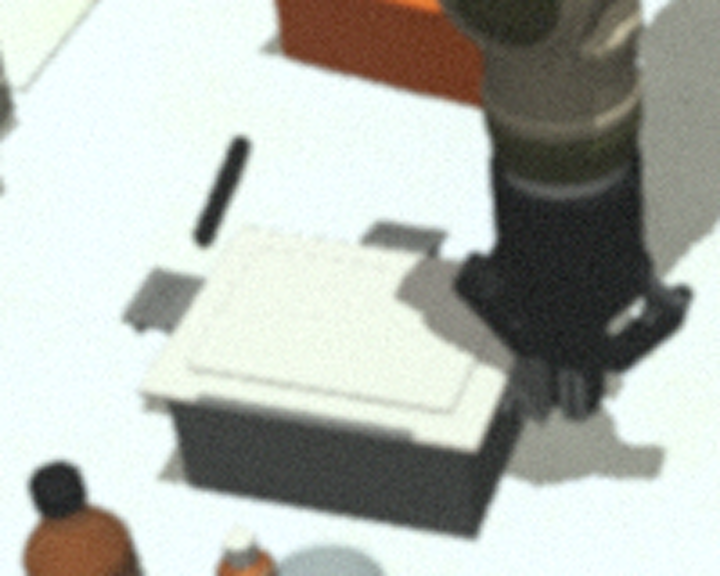

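Request:
servo_tool(
  moves=[
    [0,-0.25,0,0,1],
    [0,-0.2,0,0,1],
    [0,-0.15,0,0,1],
    [0,-0.1,0,0,1],
    [0,-0.1,0,0,1],
    [0,-0.1,0,0,1],
    [0,-0.1,0,0,1],
    [0,0,0,0,1],
    [0,0,0,0,1],
    [0,0,0,0,1],
  ],
)

```text
clock: 12.95
tcp_pos: [0.5634, 0.0148, 0.0531]
orientation: [0.704, -0.064, 0.704, 0.065]
wrist_force: [-0.7, 5.4, 0.5]
finger_gap: -0.0002
```

```bash
python3 go.py
```

```text
t 12.95 tcp box mm [  0.3822 119.9436  53.139 ] wf box [0.3109 5.4211 0.4616] j6 -0.2994064863992419
tool axes in box (cols)
 [[ 0.     -0.0006  1.    ]
 [ 0.0022  1.      0.0006]
 [-1.      0.0022  0.    ]]
```

Request:
servo_tool(
  moves=[
    [0,-0.1,0,0,1],
    [0,0,0,0,1],
    [0,-0.1,0,0,1],
    [0,0,0,0,1],
    [0,-0.1,0,0,1],
    [0,0,0,0,1],
    [0,0,0,0,1],
    [0,0,0,0,1],
    [0,0,0,0,1],
    [0,0,0,0,1],
  ],
)

```text
clock: 14.2
tcp_pos: [0.5635, 0.0143, 0.053]
orientation: [0.704, -0.062, 0.704, 0.067]
wrist_force: [-1.1, 13.6, -0.2]
finger_gap: -0.0
```

```bash
python3 go.py
```

```text
t 14.2 tcp box mm [  0.3576 119.467   53.0034] wf box [ 1.4078 13.5223 -0.2464] j6 -0.30452815286187834
tool axes in box (cols)
 [[ 0.0003 -0.0024  1.    ]
 [ 0.007   1.      0.0024]
 [-1.      0.007   0.0003]]
```

Request:
servo_tool(
  moves=[
    [0,-0.1,0,0,1],
    [0,0,0,0,1],
    [0,-0.1,0,0,1],
    [0,0,0,0,1],
    [0,0,0,0,1],
    [0,0,0,0,1],
    [0,0,0,0,1],
    [0,0,0,0,1],
    [0,0,0,0,1],
    [0,0,0,0,1],
  ],
)

```text
clock: 15.45
tcp_pos: [0.5635, 0.014, 0.0529]
orientation: [0.704, -0.062, 0.704, 0.069]
wrist_force: [-0.8, 19.6, -0.4]
finger_gap: -0.0003
```

```bash
python3 go.py
```

```text
t 15.45 tcp box mm [  0.3324 119.0888  52.8708] wf box [ 2.7222 19.4031 -0.4083] j6 -0.3079559141193255
tool axes in box (cols)
 [[ 0.0004 -0.0035  1.    ]
 [ 0.0101  0.9999  0.0035]
 [-0.9999  0.0101  0.0005]]
```

Request:
servo_tool(
  moves=[
    [0,-0.1,0,0,1],
    [0,0,0,0,1],
    [0,-0.05,0,0,1],
    [0,0,0,0,1],
    [0,0,0,0,1],
    [0,0,0,0,1],
    [0,0,0,0,1],
    [0,0,0,0,1],
    [0,0,0,0,1],
    [0,0,0,0,1],
  ],
)

```text
clock: 16.7
tcp_pos: [0.5641, 0.0085, 0.0528]
orientation: [0.704, -0.063, 0.705, 0.065]
wrist_force: [-0.4, 6.6, -2.2]
finger_gap: -0.0001
```

```bash
python3 go.py
```

```text
t 16.7 tcp box mm [ -0.0518 113.6248  52.8201] wf box [ 0.7765  6.6083 -2.2049] j6 -0.31049493620567226
tool axes in box (cols)
 [[-0.0008 -0.0004  1.    ]
 [ 0.0029  1.      0.0005]
 [-1.      0.0029 -0.0008]]
```

Request:
servo_tool(
  moves=[
    [0,1,0,0,1],
    [0,1,0,0,1],
    [-4,0,0,0,1],
    [-4,0,0,0,1],
    [0,-3.4,-2.5,0,1],
    [0,-3.4,-2.5,0,1],
    [0,-3.4,-2.5,0,1],
    [0,-3.2,-2.5,0,1],
    [0,0,0,0,1],
    [0,0,0,0,1],
  ],
)

```text
clock: 17.95
tcp_pos: [0.4873, -0.1227, 0.1336]
orientation: [0.704, -0.064, 0.704, 0.064]
wrist_force: [0.6, -0.1, 0.9]
finger_gap: 0.0002
```

```bash
python3 go.py; python3 pic.py 5
```

```text
t 17.95 tcp box mm [-99.2556  -1.569  133.5772] wf box [ 0.531  -0.2053  0.8535] j6 -0.5873648670096878
tool axes in box (cols)
 [[ 0.0008  0.0008  1.    ]
 [-0.0003  1.     -0.0008]
 [-1.     -0.0003  0.0008]]
```

View pics/scene5.png

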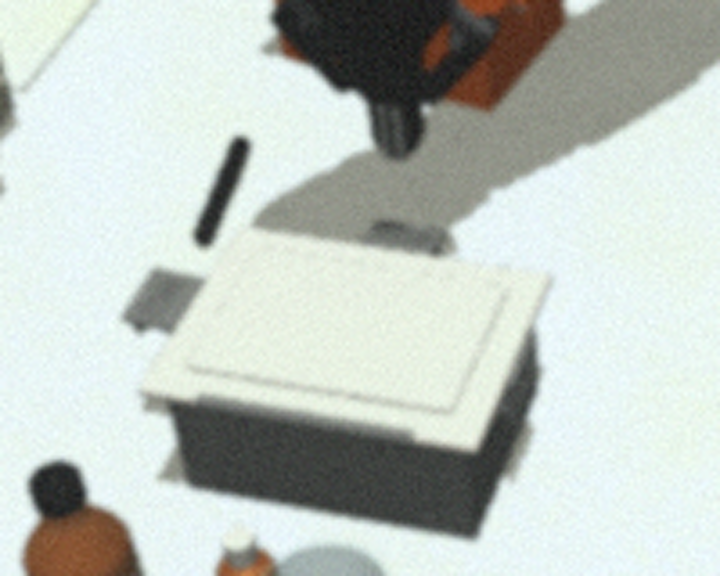

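Request:
servo_tool(
  moves=[
    [1.5,0.1,0,0,1],
    [1.2,0,0,0,1],
    [0.8,0,0,0,1],
    [0.7,0,0,0,1],
    [0.7,0,0,0,1],
    [0.7,0,0,0,1],
    [0.7,0,0,0,1],
    [0.7,0,0,0,1],
    [0.6,0,0,0,1],
    [0.4,0,0,0,1],
  ],
)

```text
clock: 19.3
tcp_pos: [0.4865, -0.1218, 0.0527]
orientation: [0.704, -0.064, 0.704, 0.064]
wrist_force: [-1.5, -0.7, 0.4]
finger_gap: -0.0
```

```bash
python3 go.py
```

```text
t 19.3 tcp box mm [-99.8776  -0.5177  52.7331] wf box [-1.6289 -0.4255  0.3764] j6 -0.5866391621192288
tool axes in box (cols)
 [[-0.0005  0.0003  1.    ]
 [ 0.0004  1.     -0.0003]
 [-1.      0.0004 -0.0005]]
```

Request:
servo_tool(
  moves=[
    [0,0,0.3,0,1],
    [0,0,0.2,0,1],
    [0,0,0.1,0,1],
    [0,0,0.1,0,1],
    [0,0,0.1,0,1],
    [0,0,0.1,0,1],
    [0,0,0.1,0,1],
    [0,0,0.1,0,1],
    [0,0,0,0,1],
    [0,0,0,0,1],
  ],
)

```text
clock: 20.55
tcp_pos: [0.4934, -0.1201, 0.0518]
orientation: [0.701, -0.064, 0.707, 0.064]
wrist_force: [-10.8, -3.3, -2.9]
finger_gap: -0.0
```

```bash
python3 go.py
```

```text
t 20.55 tcp box mm [-92.8668  -0.0672  51.7616] wf box [-11.1853  -1.3309  -2.8921] j6 -0.5744673827982658
tool axes in box (cols)
 [[-0.0086  0.0015  1.    ]
 [ 0.0007  1.     -0.0015]
 [-1.      0.0007 -0.0086]]
```

Request:
servo_tool(
  moves=[
    [0,0,0.1,0,1],
    [0,0,0,0,1],
    [0,0,0.1,0,1],
    [0,0,0,0,1],
    [0,0,0.1,0,1],
    [0,0,0,0,1],
    [0,0,0,0,1],
    [0,0,0,0,1],
    [0,0,0,0,1],
    [0,0,0,0,1],
  ],
)

```text
clock: 21.8
tcp_pos: [0.5007, -0.1193, 0.0533]
orientation: [0.704, -0.064, 0.704, 0.064]
wrist_force: [-2.8, -2.1, 0.8]
finger_gap: -0.0002
```

```bash
python3 go.py
```

```text
t 21.8 tcp box mm [-85.4769  -0.6788  53.2593] wf box [-3.1613 -1.5725  0.828 ] j6 -0.5713451912034987
tool axes in box (cols)
 [[ 0.0003  0.0003  1.    ]
 [ 0.0001  1.     -0.0003]
 [-1.      0.0001  0.0003]]
```

Request:
servo_tool(
  moves=[
    [0,0,-1,0,1],
    [0,0,-1,0,1],
    [-4,0,0,0,1],
    [-4,0,0,0,1],
    [0,-3.2,2.6,0,1],
    [0,-3.2,2.6,0,1],
    [0,-3.2,2.6,0,1],
    [0,-3.2,2.7,0,1],
    [0,0,0,0,1],
    [0,0,0,0,1],
  ],
)

```text
clock: 23.05
tcp_pos: [0.6062, -0.2295, 0.1327]
orientation: [0.704, -0.063, 0.705, 0.064]
wrist_force: [-0.3, -0.9, -0.3]
finger_gap: -0.0002
```

```bash
python3 go.py; python3 pic.py 6
```

```text
t 23.05 tcp box mm [  -1.6004 -128.1021  132.6935] wf box [-0.4515 -0.7959 -0.3186] j6 -0.6668226305726893
tool axes in box (cols)
 [[-0.0011  0.0006  1.    ]
 [ 0.0015  1.     -0.0006]
 [-1.      0.0015 -0.0011]]
```

View pics/scene6.png

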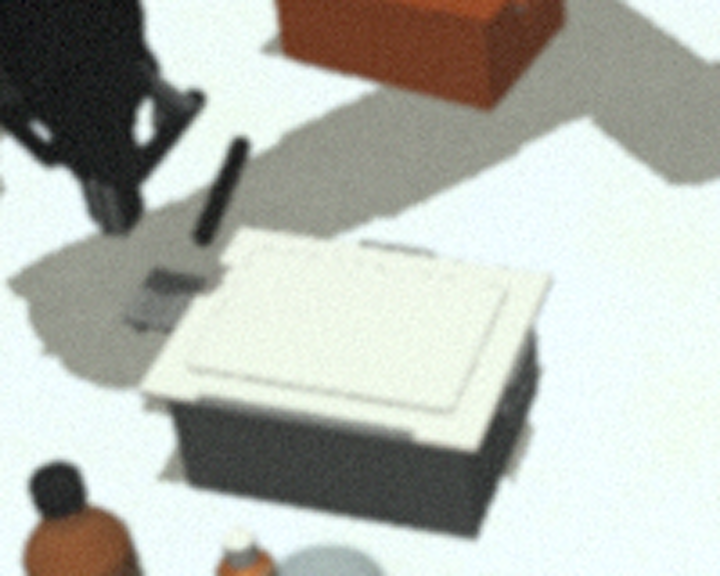

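View pics/top6.png

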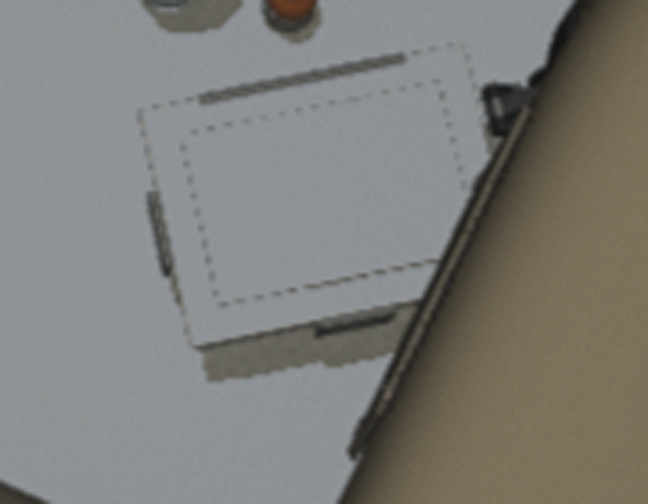

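Request:
servo_tool(
  moves=[
    [1.5,-0.1,0.1,0,1],
    [1.2,0,0,0,1],
    [0.8,0,0,0,1],
    [0.7,0,0,0,1],
    [0.7,0,0,0,1],
    [0.7,0,0,0,1],
    [0.7,0,0,0,1],
    [0.7,0,0,0,1],
    [0.6,0,0,0,1],
    [0.4,0,0,0,1],
  ],
)

```text
clock: 24.4
tcp_pos: [0.6085, -0.2308, 0.0529]
orientation: [0.704, -0.064, 0.704, 0.064]
wrist_force: [0.7, -0.6, -0.0]
finger_gap: 0.0002
```

```bash
python3 go.py
```

```text
t 24.4 tcp box mm [   0.3517 -129.8096   52.8817] wf box [ 0.5573 -0.6998 -0.0176] j6 -0.6669358802009212
tool axes in box (cols)
 [[-0.      0.0004  1.    ]
 [-0.0001  1.     -0.0004]
 [-1.     -0.0001 -0.    ]]
```

Commanding to about −117 in one call.

Request:
servo_tool(
  moves=[
    [0,0.3,0,0,1],
    [0,0.2,0,0,1],
    [0,0.2,0,0,1],
    [0,0.1,0,0,1],
    [0,0.1,0,0,1],
    [0,0.1,0,0,1],
    [0,0.1,0,0,1],
    [0,0.1,0,0,1],
    [0,0,0,0,1],
    [0,0,0,0,1],
  ],
)

```text
clock: 25.65
tcp_pos: [0.6069, -0.2213, 0.0535]
orientation: [0.705, -0.065, 0.704, 0.062]
wrist_force: [1.3, -7.5, -2.2]
finger_gap: 0.0002
```

```bash
python3 go.py
```

```text
t 25.65 tcp box mm [   0.5063 -120.0994   53.5395] wf box [-0.0643 -7.6468 -2.1772] j6 -0.6521737014461128
tool axes in box (cols)
 [[ 0.0004  0.0018  1.    ]
 [-0.004   1.     -0.0018]
 [-1.     -0.004   0.0004]]
```

Request:
servo_tool(
  moves=[
    [0,0.1,0,0,1],
    [0,0,0,0,1],
    [0,0.1,0,0,1],
    [0,0,0,0,1],
    [0,0.1,0,0,1],
    [0,0,0,0,1],
    [0,0,0,0,1],
    [0,0,0,0,1],
    [0,0,0,0,1],
    [0,0,0,0,1],
  ],
)

```text
clock: 26.9
tcp_pos: [0.6068, -0.2208, 0.0538]
orientation: [0.705, -0.066, 0.704, 0.06]
wrist_force: [1.8, -14.6, -5.2]
finger_gap: -0.0004
```

```bash
python3 go.py
```

```text
t 26.9 tcp box mm [   0.5604 -119.6836   53.7593] wf box [ -0.8382 -14.7132  -5.1877] j6 -0.6484565850724252
tool axes in box (cols)
 [[ 0.0005  0.0033  1.    ]
 [-0.0084  1.     -0.0033]
 [-1.     -0.0084  0.0005]]
```

Request:
servo_tool(
  moves=[
    [0,0.1,0,0,1],
    [0,0,0,0,1],
    [0,0.1,0,0,1],
    [0,0,0,0,1],
    [0,0.05,0,0,1],
    [0,0,0,0,1],
    [0,0,0,0,1],
    [0,0,0,0,1],
    [0,0,0,0,1],
    [0,0,0,0,1],
  ],
)

```text
clock: 28.15
tcp_pos: [0.6068, -0.2206, 0.0539]
orientation: [0.705, -0.067, 0.704, 0.058]
wrist_force: [1.3, -20.6, -6.3]
finger_gap: 0.0002
```

```bash
python3 go.py
```

```text
t 28.15 tcp box mm [   0.5929 -119.45     53.9015] wf box [ -2.4149 -20.5275  -6.332 ] j6 -0.6453344220643771
tool axes in box (cols)
 [[ 0.0005  0.0047  1.    ]
 [-0.0122  0.9999 -0.0047]
 [-0.9999 -0.0122  0.0005]]
```

Request:
servo_tool(
  moves=[
    [0,0.1,0,0,1],
    [0,0,0,0,1],
    [0,0,0,0,1],
    [0,0.05,0,0,1],
    [0,0,0,0,1],
    [0,0,0,0,1],
    [0,0,0,0,1],
    [0,0,0,0,1],
    [0,0,0,0,1],
    [0,0,0,0,1],
  ],
)

```text
clock: 29.4
tcp_pos: [0.6068, -0.2205, 0.0539]
orientation: [0.705, -0.067, 0.704, 0.057]
wrist_force: [2.5, -23.7, -7.9]
finger_gap: 0.0002
```

```bash
python3 go.py
```

```text
t 29.4 tcp box mm [   0.5778 -119.3264   53.9097] wf box [ -1.8153 -23.7974  -7.8948] j6 -0.6434552262185743
tool axes in box (cols)
 [[ 0.0004  0.0056  1.    ]
 [-0.0145  0.9999 -0.0056]
 [-0.9999 -0.0145  0.0005]]
```

```bash
python3 pic.py 7
```

```text
(no output)
```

View pics/scene7.png

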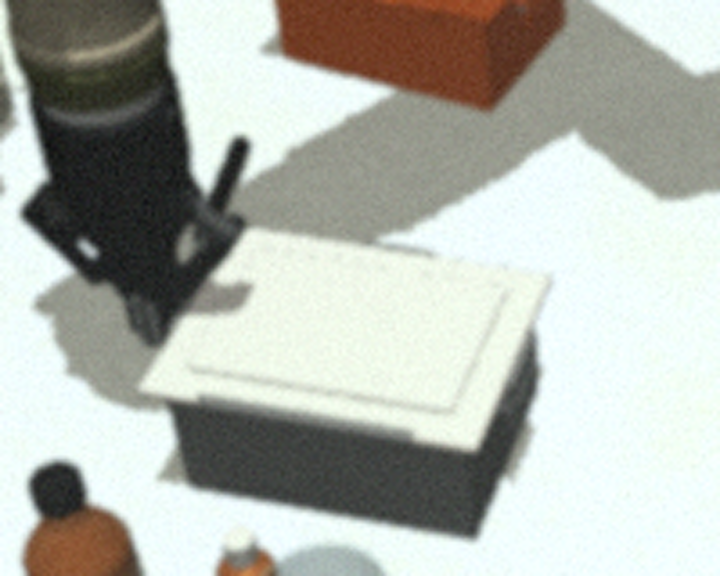

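Request:
servo_tool(
  moves=[
    [0,-0.3,0,0,1],
    [0,-0.3,0,0,1],
    [0,-0.3,0,0,1],
    [0.2,0,0,0,1],
    [0,0,0,0,1],
    [0,0.2,0,0,1],
    [0,0.2,0,0,1],
    [0,0.1,0,0,1],
    [0,0.1,0,0,1],
    [0,0,0,0,1],
  ],
)

```text
clock: 30.75
tcp_pos: [0.6072, -0.221, 0.052]
orientation: [0.705, -0.067, 0.704, 0.059]
wrist_force: [2.6, -19.5, -3.2]
finger_gap: 0.0003
```

```bash
python3 go.py
```

```text
t 30.75 tcp box mm [   0.8795 -119.8529   52.0083] wf box [ -0.9709 -19.652   -3.1871] j6 -0.6472160013908932
tool axes in box (cols)
 [[ 0.0008  0.0035  1.    ]
 [-0.0112  0.9999 -0.0035]
 [-0.9999 -0.0112  0.0009]]
```

Request:
servo_tool(
  moves=[
    [0,0.1,0,0,1],
    [0,0,0,0,1],
    [0,0,0,0,1],
    [0,0.1,0,0,1],
    [0,0,0,0,1],
    [0,0,0,0,1],
    [0,0,0,0,1],
    [0,0,0,0,1],
    [0,0,0,0,1],
    [0,0,0,0,1],
  ],
)

```text
clock: 32.0
tcp_pos: [0.6057, -0.2152, 0.051]
orientation: [0.704, -0.065, 0.704, 0.062]
wrist_force: [0.9, -11.1, -2.3]
finger_gap: 0.0
```

```bash
python3 go.py
```

```text
t 32.0 tcp box mm [   0.4305 -113.9321   51.0199] wf box [ -1.0824 -11.125   -2.33  ] j6 -0.6446810785853443
tool axes in box (cols)
 [[-0.0002  0.0014  1.    ]
 [-0.0041  1.     -0.0014]
 [-1.     -0.0041 -0.0002]]
```

Snapped (y jumped from −119.9 to −113.9). Retracting and rising clear for the final check.

Request:
servo_tool(
  moves=[
    [0,-0.7,0,0,1],
    [0,-0.8,0,0,1],
    [0,-1,0,0,1],
    [-4,0,0,0,1],
    [-5,0,0,0,1],
    [-3,0,-3,0,1],
    [0,-1,-5,0,1],
    [0,-1,-5,0,1],
    [0,0,-5,0,1],
    [0,0,0,0,1],
  ],
)

```text
clock: 33.25
tcp_pos: [0.4332, -0.2897, 0.1713]
orientation: [0.704, -0.062, 0.705, 0.063]
wrist_force: [0.9, -0.4, 0.1]
finger_gap: 0.0003
```

```bash
python3 go.py; python3 pic.py 8 1
python3 - <<'E'
from h import *
from workcell import optics,models
S=optics.read_camera("scene")
for t in["reagent","oil","beaker","dish","slidepack","clip_right_edge"]:
    r=models.pinpoint(t,S);print(t,[(np.round(x["location"],1),round(x["conf"],2)) for x in r[:2]])
E
```

```text
t 33.25 tcp box mm [-182.6777 -156.095   171.2888] wf box [ 0.7743 -0.5631  0.1474] j6 -0.9214869108430358
tool axes in box (cols)
 [[-0.0011  0.0038  1.    ]
 [ 0.0018  1.     -0.0038]
 [-1.      0.0018 -0.0011]]
reagent [(array([169.9, 333.2]), 0.72)]
oil [(array([213.7, 321. ]), 0.72)]
beaker [(array([235.4, 345.4]), 0.59)]
dish [(array([362.8, 317.4]), 0.67), (array([248.6, 230.9]), 0.64)]
slidepack [(array([114.9, 260.2]), 0.89)]
clip_right_edge [(array([193.1, 242.8]), 0.6)]
```

View pics/scene8.png

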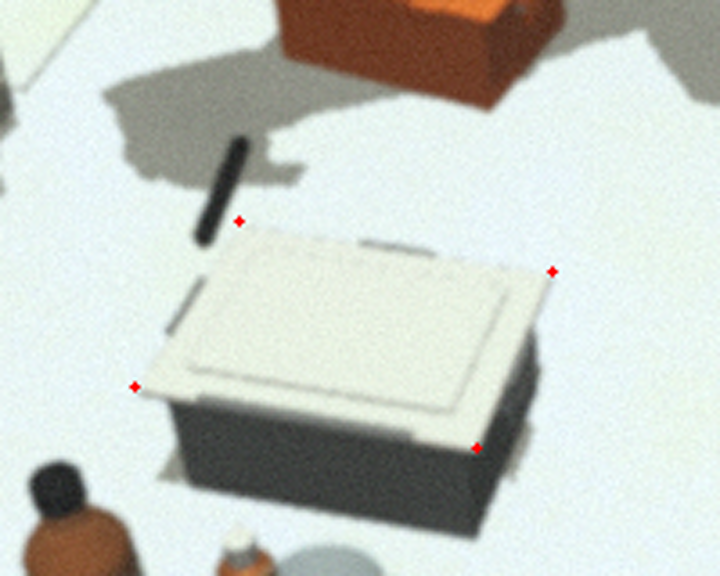

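View pics/top8.png

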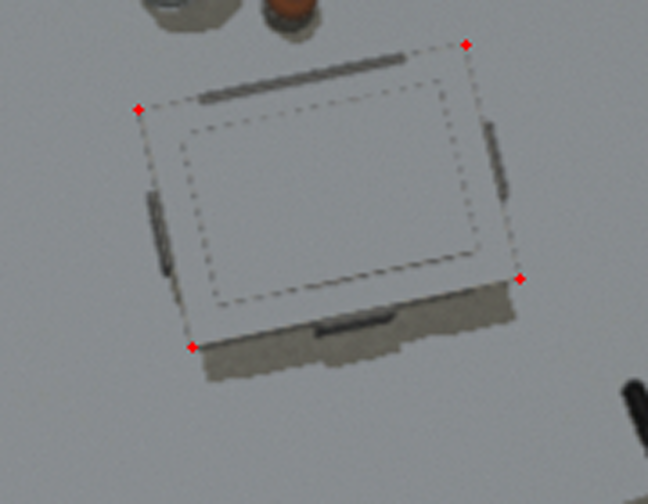

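```bash
python3 -c "
from workcell import order,env
print(order.hand_in(),env.get_state()['clock'])"
```

```text
the job is handed in; nothing more can be done
the job is handed in; nothing more can be done
```

The lid is shut and all three clips appear snapped home. I handed the job in soon after 33 s of the allowed 61 s. Hand-in reports no verdict, so this rests on my own checks.

- **Lid:** I pressed it down with the shut fingers. They met a firm stop at 85.9 mm, against the expected 86 mm for a shut lid, at about 15 N.
- **Clips:** I folded each one down from above and pushed it in, in the order left, front, right. Each jumped past its catch, and the fingers came to rest where a home clip should be, to about 1 mm.
- **Right clip:** It held at about 24 N on the first push, so I backed off, went about 2 mm lower and pushed again, and it snapped. That 24 N was the highest force I read. Readings come only at the end of each move call, so brief peaks in between could have gone unseen.
- **Last pictures:** Both cameras show the lid flat and all three flaps folded down at the rim. The arm is clear, with wrist force near zero.
- **Bystanders:** The reagent, oil, beaker and slide pack were found within about 3 pixels of where they started. The networks put the dish 6 pixels (about 15 mm) from its first reading. I think that is detection error, since the arm never went near it. I checked the marker only by eye, and it looks unmoved.
- **Disagreement:** In the scene camera, the lid's right-hand corners are 2 to 4 pixels off my fitted model. The top camera and the contact positions agree with it.

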